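# Stack the empty tote on the full one and load the last board

## Task

The grey tote with two boards in it is full: lift the empty tote, turn it half a turn end for end, and set it level on the full one so that it stacks on the ledges inside the rim instead of nesting down onto the boards, and let go of it. Then put the last board from the bench into the upper tote. Set both things down rather than dropping them, leave the full tote where it stands, and leave the jar, brush and hammer alone.

Things in the scene. Friction and masses are not known exactly. Their poses are not given: they have to be found in the camera images.
- empty_tote: the empty grey plastic stack-nest tote, 180 (its x) x 140 (its y) x 100 mm high, 0.27 to 0.4 kg, open top. Origin: centre of its underside; z up; +x points to the end with a paper card. Tapered: underside 150 x 110 mm, floor 4 mm thick. Stands beside the full tote (left or right), within 0.65 rad of the same way round.
- empty_tote_rim (a point): where to pinch the empty tote: on the +y long rim, at x = +14, y = +66 mm, 85 mm above the underside (the -y rim is its mirror image). The rim is an upright collar 8 mm thick, height 70 to 100 mm, inside 164 x 124 mm, clear of ledges from x = -23 to +51 mm.
- empty_tote_card_end (a point): point on the empty tote's card (+x) end, 90 mm from its middle, 85 mm above its underside
- full_tote: the full grey tote: same mould as the empty one (same sizes, axes, card end at +x), loose on the bench, with two boards standing in it. Origin: centre of its underside; z up.
- full_tote_ledges (a point): middle of the full tote at its ledge tops, 88 mm above its underside, 12 mm below its rim. Both totes have four ledges, 14 mm wide, sticking 19 mm in from the long rims at x = +58 and -30 mm; floor slots 24 mm wide at the same x let them pass if card ends match (nests, far lower). Half turned, the upper floor rests on the ledges (stacks: underside at this point, 6 mm play).
- packed_board1: pale maple board in the full tote, 100 x 26 x 60 mm high, standing on edge on its floor; origin: centre of its underside
- packed_board2: the other pale maple board in the full tote, same size; origin: centre of its underside
- last_board: the last maple board, on the bench between the totes: 90 long (its x) x 32 thick (its y) x 60 mm high, standing on edge, about 0.12 kg; origin: centre of its underside
- last_board_center (a point): the middle of the last board, 30 mm above its underside
- glue_jar: bystander: squat yellow glue jar, 68 mm across, 85 mm high, origin: centre of its underside; leave alone
- bench_brush: bystander: brush lying near the bench's far side; leave alone
- mallet: bystander: hammer lying at the right of the bench; leave alone
Not all that is in view belongs to the job. What is shaped like the packed_board2 but black is not meant. Leave any turquoise look-alike of the last_board alone.

How it is judged:
On the way, in this order (a step that is already met when the one before it is completed fails the run):
1. the empty tote, half turned, sits stacked on the full tote's ledges and has been let go (z of empty_tote in the frame of full_tote between 0.082 and 0.093 m and x of empty_tote in the frame of full_tote between -0.012 and 0.012 m and y of empty_tote in the frame of full_tote between -0.012 and 0.012 m and x of empty_tote_card_end in the frame of full_tote below -0.05 m and angle between empty_tote's own z axis and vertical below 0.06 rad and angle between full_tote's own z axis and vertical below 0.05 rad and linear speed of empty_tote below 0.02 m/s and contact force between empty_tote and the fingers below 0.2 N), for 0.2 s.
2. the last board is in the upper tote (x of last_board_center in the frame of empty_tote between -0.075 and 0.075 m and y of last_board_center in the frame of empty_tote between -0.055 and 0.055 m and z of last_board_center in the frame of empty_tote between 0.012 and 0.06 m), for 0.2 s.
At the end, for the whole second after the job is handed in: Empty tote stacked half turned on the full one: underside 82-93 mm above the lower underside, centred within 12 mm in x and y, level within 0.06 rad (lower 0.05); last board inside it (middle within 75/55 mm of centre, 12-60 mm up); packed boards still in the lower tote; all at rest (all of step 2 and z of empty_tote in the frame of full_tote between 0.082 and 0.093 m and x of empty_tote in the frame of full_tote between -0.012 and 0.012 m and y of empty_tote in the frame of full_tote between -0.012 and 0.012 m and x of empty_tote_card_end in the frame of full_tote below -0.05 m and angle between empty_tote's own z axis and vertical below 0.06 rad and angle between full_tote's own z axis and vertical below 0.05 rad and linear speed of each of empty_tote, full_tote, last_board below 0.02 m/s and z of packed_board1 in the frame of full_tote between -0.005 and 0.04 m and z of packed_board2 in the frame of full_tote between -0.005 and 0.04 m); the robot touches nothing.
It fails at once if the empty tote is dropped (falls free faster than 0.55 m/s, about 15 mm) (contact force between empty_tote and the fingers below 0.05 N and contact force between empty_tote and the arm below 0.05 N and linear speed of empty_tote above 0.55 m/s).
It fails at once if the last board is dropped (falls free faster than 0.55 m/s, about 15 mm) (contact force between last_board and the fingers below 0.05 N and contact force between last_board and the arm below 0.05 N and linear speed of last_board above 0.55 m/s).
It fails at once if the full tote is shifted more than 40 mm (distance of full_tote from where it was at the start of the episode above 0.04 m).
It fails at once if the jar, brush or hammer is moved more than 30 mm (distance of any of glue_jar, bench_brush, mallet from where it was at the start of the episode above 0.03 m).
It also fails if it takes over 62 s, if anything falls off the work surface, if the arm or the gripper's body presses on something with over 40 N, if the wrist force passes 120 N, or if a joint passes its speed limit or range.

## Robot

A 6-joint arm with a two-finger parallel gripper is mounted at the origin on the work surface. World frame = base frame: x ahead of the robot, y to its left, z up, the work surface at z = 0. Lengths are in m, angles in rad, forces in N, time in s.
With the tool pointing down it reaches from about 0.35 to 0.725 m from the base axis. Payload 4.3 kg.
Tool frame: the origin (TCP) lies midway between the tips of the shut fingers; the grasp point (between the pads) lies 19 mm behind it; z points along the fingers, y is the direction in which the jaws open and shut (so a half turn about z gives the same grasp; the last joint's range is limited). The gripper opens to 85 mm and grips with 20 to 120 N. Pads are 22 mm wide; open, the fingers measure 114 mm over their backs; the gripper's body (76 mm by 85 mm) begins 54 mm behind the grasp point. The pads swing forward as they close: fully open they stand 13 mm farther back than shut.
Start: joints at [-1.237, 0.377, 0.081, 1.274, 0, 1.46], TCP at [0.247, -0.519, 0.231] pointing down, gripper open.
Joint ranges: [-2.72, 2.72], [-0.84, 1.66], [-1.02, 1.22], [-1.77, 2.12], [-1.37, 1.28], [-3.14, 3.14]. Speed limits (rad/s): [2.57, 2.57, 3.14, 3.14, 3.14, 3.14].

## Interface

Orientations are given as a rotation vector (axis times angle).
In Python, from rig import env gives the robot as it stands. The module is installed in compiled form; this text tells all that it offers.
- The arm moves only by the tool carry_out, never from a script. Its argument "targets" is a list of rows, each a list of 2 entries, a list of its own where there are three numbers: the shift along the tool's x, y, z in mm, then the turn about the tool's z in degrees. In form: [[[dx, dy, dz], twist], ...]. A call has exactly 10 rows; each row is the pose to reach, as a shift and turn from the pose measured when the call began, along the tool's axes at that moment; what a row does not reach only later rows make up. A row lasts 1/12 s, in which the tool goes at most 41.7 mm and 7.16 degrees, less where a joint would pass 70% of its speed; a pose out of reach is approached as far as the arm can. A call with a gripper value outside its range is refused whole. "fingers" is the opening in per cent of the stroke, from 0 (shut) to 100 (fully open), set as the call begins (left out, the last holds). The fingers move at their own pace and stop on an object; "force" is the grip in N (left out, the last holds). Time passes only in rows, so rows that repeat a pose let the fingers close, or fill a call up. It gives the time, the measured TCP pose, the force and the opening at its end, in the units of the state.
- env.read_state(): the state, without advancing time (a new reading comes with each control period).
- env.read_camera(name): name is "scene" or "top"; returns a dict with "color" (420x560x3 uint8, red, green, blue), "z_map" (420x560 float32, m along the optical axis (not along the pixel's ray), 0 where there is no reading), "K" (3x3 intrinsics, pixels), "rvec" (rotation vector, rad) and "tvec" (3), from world to camera coordinates, as OpenCV has them. Camera axes: x right, y down, z forward; pixel columns grow to the right and rows downward; lengths in m; the calibration is good to about 2 mm. A picture is of the moment at which its call begins.
- env.job_done(): hands the job in, once; it reports no verdict.
Trained networks look in the newest picture that a camera, given by its name, has taken for a name from the list of things; names that differ only in an ending like _2 or _b are one class to them, and where a whole thing is asked for, a point or a joint stands for the part that bears it (a point fixed in the world has none). Each returns a list of dicts, best first, with "confidence" (0 to 1); they miss things now and then, are a little off and sometimes report something else, mostly with a low value. They report only what shows in the picture. A call takes as long as a camera call. They do not tell look-alikes from the thing itself.
- env.outline_of(camera, thing): "mask" (420x560 bool, what is visible of it) and "location" ([column, row] in pixels, amid what is visible of it).
The state is a dict: "time": time; "qpos": joint angles; "dq": joint speeds; "joint_torque": joint torques, N m; "tool_pos": TCP position; "eef_rot": TCP orientation; "contact_force": force on the tool from outside, world axes, zero at the start; "ft_torque": the same for the moment, N m; "width": finger opening in m.
Only numpy, scipy, OpenCV 4.12 (cv2) and the standard library are available. Lean on these libraries where they do the work, as an engineer would, in place of code of your own. Each camera call takes 0.05 s, during which the arm holds its last target.

## Working session

There is one attempt and no reset: what is moved stays moved. The work goes in short steps, Python scripts to look and compute and a tool call to move; the robot and the scene stay as the last step left them, time stands still between calls to the robot, and variables do not carry over. Pictures are saved under pics/ and viewed, and the job is handed in when it is done.

Besides the shell and the picture viewer there is one more tool, called after "Request:" as a command line: name --argument value ..., lists and objects as JSON in quotes. carry_out: Moves the arm, as the interface text tells. Its arguments: {"type":"object","properties":{"targets":{"type":"array"},"fingers":{"type":"number"},"force":{"type":"number"}},"required":["targets"]}

```bash
mkdir -p pics
cat > h.py <<'E'
from rig import env
import numpy as np, cv2
from scipy.spatial.transform import Rotation as R
def cam(n):
    c=env.read_camera(n); return c
def cloud(c):
    z=c['z_map']; K=c['K']; h,w=z.shape
    u,v=np.meshgrid(np.arange(w),np.arange(h))
    p=np.stack([(u-K[0,2])/K[0,0]*z,(v-K[1,2])/K[1,1]*z,z],-1)
    Rm=cv2.Rodrigues(np.array(c['rvec'],float))[0]
    P=(p-np.array(c['tvec']).reshape(3))@Rm
    P[z<=0]=np.nan
    return P
def proj(c,X):
    return cv2.projectPoints(np.array(X,float).reshape(-1,3),np.array(c['rvec'],float),np.array(c['tvec'],float),c['K'],None)[0].reshape(-1,2)
def save(c,n): cv2.imwrite('pics/'+n+'.png',c['color'][...,::-1])
E
python3 - <<'E'
from h import *
s=env.read_state(); print({k:np.round(v,3) for k,v in s.items()})
for n in('top','scene'):
    c=cam(n); save(c,n+'0'); np.savez('/tmp/'+n+'0.npz',**c); print(n,np.round(c['K'],1).tolist(),c['rvec'],c['tvec'])
    P=cloud(c)
    for t in ['empty_tote','full_tote','packed_board1','last_board','glue_jar','empty_tote_card_end','empty_tote_rim','full_tote_ledges']:
        for d in env.outline_of(n,t)[:4]:
            m=d['mask']; print(t,round(d['confidence'],2),np.round(d['location']),m.sum(),np.round(np.nanmedian(P[m],0),3))
E
```

```text
{'time': np.float64(0.0), 'qpos': array([-1.237,  0.378,  0.08 ,  1.274,  0.   ,  1.46 ]), 'dq': array([-0.   , -0.001,  0.   ,  0.001,  0.   , -0.002]), 'joint_torque': array([-1.0000e-03, -4.6361e+01,  2.6987e+01,  2.1000e-02, -0.0000e+00,
        0.0000e+00]), 'tool_pos': array([ 0.247, -0.519,  0.23 ]), 'eef_rot': array([-3.063, -0.691,  0.   ]), 'contact_force': array([ 0.961,  0.481, -0.365]), 'ft_torque': array([ 0.044, -0.015, -0.04 ]), 'width': np.float64(0.086)}
top [[447.6, 0.0, 280.9], [0.0, 447.6, 208.2], [0.0, 0.0, 1.0]] [ 2.1347614  -2.19698387  0.12085895] [0.01160864 0.58697302 1.5033288 ]
empty_tote 0.91 [349. 214.] 2340 [ 0.559 -0.241  0.013]
full_tote 0.89 [217. 208.] 1702 [0.575 0.224 0.065]
packed_board1 0.87 [166. 204.] 318 [0.596 0.378 0.057]
packed_board1 0.69 [225. 269.] 287 [0.392 0.186 0.058]
packed_board1 0.6 [210. 215.] 288 [0.561 0.237 0.062]
packed_board1 0.6 [221. 214.] 242 [0.574 0.192 0.062]
last_board 0.54 [280. 214.] 273 [0.565 0.002 0.058]
last_board 0.5 [294. 252.] 221 [ 0.446 -0.05   0.059]
glue_jar 0.86 [151. 288.] 437 [0.336 0.422 0.081]
empt
[... 289 characters left out ...]
9094602 -0.37953006  1.62724263]
empty_tote 0.56 [197. 208.] 3003 [ 0.535 -0.246  0.059]
empty_tote 0.35 [275. 229.] 362 [0.597 0.003 0.058]
packed_board1 0.78 [343. 231.] 251 [0.577 0.195 0.063]
packed_board1 0.76 [360. 235.] 236 [0.576 0.24  0.063]
packed_board1 0.71 [411. 258.] 580 [0.613 0.378 0.052]
packed_board1 0.68 [344. 190.] 454 [0.4   0.182 0.053]
last_board 0.89 [276. 226.] 351 [0.59  0.003 0.058]
last_board 0.57 [268. 197.] 573 [ 0.46  -0.048  0.048]
glue_jar 0.74 [423. 184.] 653 [0.357 0.426 0.06 ]
empty_tote_card_end 0.98 [198. 208.] 3071 [ 0.538 -0.243  0.061]
empty_tote_rim 0.6 [197. 208.] 3188 [ 0.538 -0.244  0.058]
full_tote_ledges 0.63 [352. 230.] 2919 [0.553 0.219 0.069]
```

View pics/top0.png

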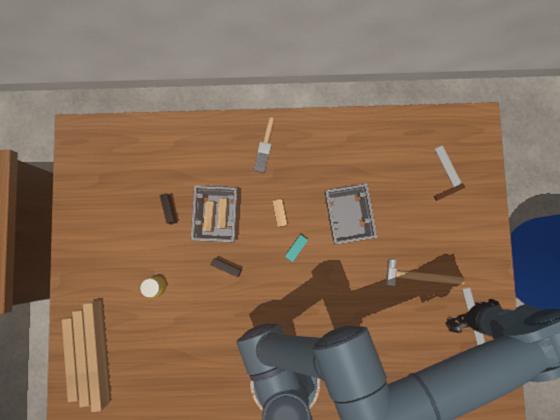

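View pics/scene0.png

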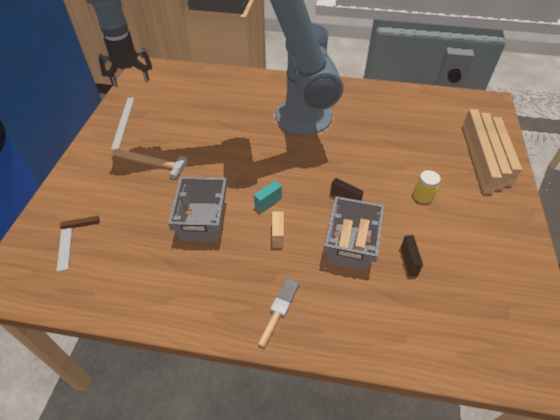

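Run:
```python
import numpy as np,cv2
c=np.load('/tmp/top0.npz')['color'][150:300,130:420,::-1]
cv2.imwrite('pics/topz.png',cv2.resize(c,None,fx=2.7,fy=2.7,interpolation=cv2.INTER_CUBIC))
c=np.load('/tmp/scene0.npz')['color'][150:300,130:420,::-1]
cv2.imwrite('pics/scenez.png',cv2.resize(c,None,fx=2.7,fy=2.7,interpolation=cv2.INTER_CUBIC))
```

```text
(no output)
```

View pics/topz.png

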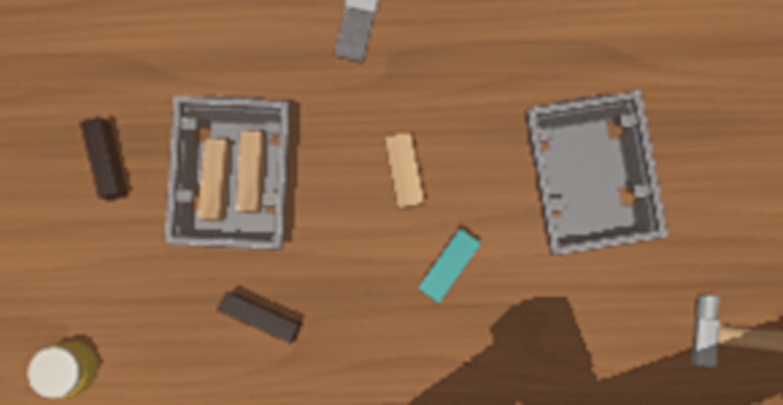

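View pics/scenez.png

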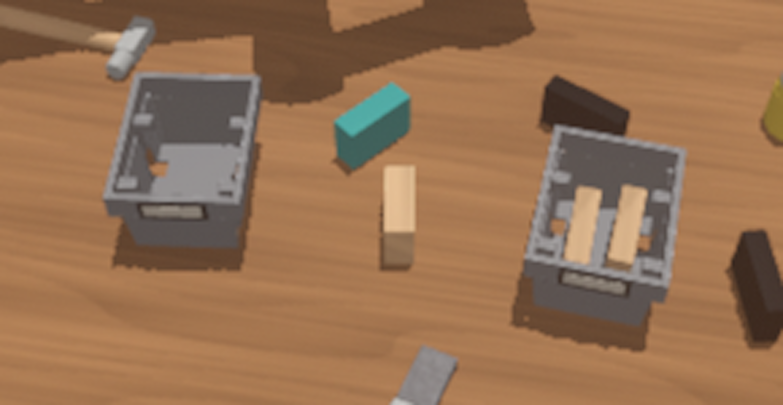

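```bash
cat >> h.py <<'E'
from scipy.optimize import least_squares
def rimfit(P,c0,yaw0,zr,L=0.172,W=0.132):
    P=P.reshape(-1,3); P=P[~np.isnan(P[:,0])]
    m=(P[:,2]>zr[0])&(P[:,2]<zr[1])&(np.hypot(P[:,0]-c0[0],P[:,1]-c0[1])<0.15)
    Q=P[m]; 
    def f(p):
        d=Q[:,:2]-p[:2]; c,s=np.cos(p[2]),np.sin(p[2])
        a=np.abs(d[:,0]*c+d[:,1]*s)-L/2; b=np.abs(-d[:,0]*s+d[:,1]*c)-W/2
        out=np.hypot(np.maximum(a,0),np.maximum(b,0)); ins=np.minimum(np.maximum(a,b),0)
        return out+ins
    r=least_squares(f,[*c0,yaw0],loss='soft_l1',f_scale=0.004)
    return r.x,Q,np.sqrt(np.mean(r.fun**2))
def boxfit(P,c0,rad,zr):
    P=P.reshape(-1,3); P=P[~np.isnan(P[:,0])]
    m=(P[:,2]>zr[0])&(P[:,2]<zr[1])&(np.hypot(P[:,0]-c0[0],P[:,1]-c0[1])<rad)
    Q=P[m]; return cv2.minAreaRect(Q[:,:2].astype(np.float32)*1000),len(Q),Q.mean(0)
E
python3 - <<'E'
from h import *
for n in('top','scene'):
    c=dict(np.load('/tmp/%s0.npz'%n)); P=cloud(c)
    for nm,c0,y0 in(('empty',(.56,-.24),.15),('full',(.575,.22),0)):
        x,Q,e=rimfit(P,c0,y0,(.088,.112)); print(n,nm,np.round(x,4),len(Q),round(e,4),Q[:,2].mean())
        d=Q[:,:2]-x[:2]; cc,s=np.cos(x[2]),np.sin(x[2]); a=d[:,0]*cc+d[:,1]*s; b=-d[:,0]*s+d[:,1]*cc
        print('  ext',np.percentile(a,[1,99]).round(4),np.percentile(b,[1,99]).round(4))
    print(boxfit(P,(.565,0.002),.07,(.045,.07)))
    print(boxfit(P,(.45,-.05),.07,(.045,.07)))
s=env.read_state(); print(R.from_rotvec(s['eef_rot']).as_matrix().round(3))
E
```

```text
top empty [ 0.5557 -0.2313  0.1334] 566 0.0047 0.09776235575304154
  ext [-0.0898  0.0919] [-0.0709  0.0694]
top full [ 0.5688  0.2163 -0.0724] 561 0.0043 0.09756861795734413
  ext [-0.0895  0.0921] [-0.0693  0.0704]
(((569.32421875, 1.5273208618164062), (89.49407958984375, 31.6737117767334), 9.207748413085938), 253, array([0.56865354, 0.00145593, 0.05845885]))
(((448.4876403808594, -50.83202362060547), (31.726587295532227, 89.77288055419922), 52.67202377319336), 257, array([ 0.44818336, -0.05046297,  0.05881449]))
scene empty [ 0.5595 -0.2309  0.132 ] 814 0.0044 0.09632590257865985
  ext [-0.093   0.0912] [-0.0707  0.0688]
scene full [ 0.5736  0.2163 -0.0726] 839 0.0042 0.09678507718026536
  ext [-0.092   0.0913] [-0.0694  0.0697]
(((573.5620727539062, 1.4105720520019531), (90.93893432617188, 29.19701385498047), 9.669687271118164), 295, array([0.57715847, 0.00228435, 0.05823071]))
(((450.7105407714844, -50.132240295410156), (36.7513427734375, 93.49842071533203), 52.888240814208984), 314, array([ 0.45547475, -0.05039898,  0.05674735]))
[[ 0.903  0.429  0.   ]
 [ 0.429 -0.903 -0.   ]
 [ 0.     0.    -1.   ]]
```

```bash
cat >> h.py <<'E'
def to(pos,psi,p0=None):
    s=env.read_state(); M=R.from_rotvec(s['eef_rot']).as_matrix(); p=s['tool_pos']
    cur=np.arctan2(M[1,0],M[0,0]); d=(np.array(pos)-p)*1000
    tw=-np.degrees(psi-cur)
    print('t',round(float(s['time']),2),'pos',p.round(4),'psi',round(cur,4),'tilt',round(np.degrees(np.arccos(-M[2,2])),2),'w',round(float(s['width']),4),'F',np.round(s['contact_force'],2),'q',s['qpos'].round(2))
    print('shift',(M.T@d).round(1),'twist',((tw+180)%360-180).round(2), 'or', tw.round(2))
E
python3 -c "
from h import *
to((.5547,-.1648,.17),.133)"
```

```text
t 0.9 pos [ 0.2469 -0.5193  0.2313] psi 0.4438 tilt 0.01 w 0.0852 F [ 0.05 -0.75 -0.28] q [-1.24  0.38  0.08  1.27  0.    1.46]
shift [ 430.2 -188.1   61.3] twist 17.81 or 17.81
```

Request:
carry_out --targets '[[[20,-9,0],1],[[55,-24,0],3],[[90,-40,5],5],[[127,-56,10],7],[[164,-72,15],9],[[200,-88,20],11],[[237,-104,25],13],[[274,-120,30],15],[[310,-136,35],16.5],[[340,-149,40],17.8]]' --fingers 45 --force 90

```text
time: 1.73
tool_pos: [0.4914, -0.2365, 0.1913]
eef_rot: [3.135, 0.209, 0.001]
contact_force: [0.3, -0.5, -0.2]
width: 0.0382
```

```bash
python3 -c "
from h import *
to((.5547,-.1648,.14),.133)"
```

```text
t 1.73 pos [ 0.4914 -0.2365  0.1913] psi 0.1332 tilt 0.05 w 0.0382 F [ 0.28 -0.48 -0.18] q [-0.57  0.33 -0.09  1.15  0.    2.44]
shift [ 72.2 -62.7  51.4] twist 0.01 or 0.01
```

Request:
carry_out --targets '[[[10,-9,5],0],[[22,-19,12],0],[[34,-29,20],0],[[46,-40,30],0],[[58,-50,38],0],[[66,-57,44],0],[[70,-61,49],0],[[72,-62.7,51.4],0],[[72.2,-62.7,51.4],0],[[72.2,-62.7,51.4],0]]'

```text
time: 2.57
tool_pos: [0.5545, -0.1652, 0.1401]
eef_rot: [3.134, 0.208, 0.001]
contact_force: [0.0, 0.6, 0.5]
width: 0.0384
```

Run:
```python
from h import *
to((.5547,-.1648,.067),.133)
for n in('top','scene'):
    c=cam(n); save(c,n+'1')
    im=c['color'][150:300,230:420,::-1] if n=='top' else c['color'][120:270,120:310,::-1]
    cv2.imwrite('pics/%s1z.png'%n,cv2.resize(im,None,fx=3.5,fy=3.5,interpolation=cv2.INTER_CUBIC))
```

```text
t 2.57 pos [ 0.5545 -0.1652  0.1401] psi 0.1327 tilt 0.04 w 0.0384 F [0.02 0.6  0.46] q [-0.4   0.42 -0.09  1.06 -0.    2.61]
shift [ 0.2 -0.4 73.1] twist -0.02 or -0.02
```

View pics/scene1z.png

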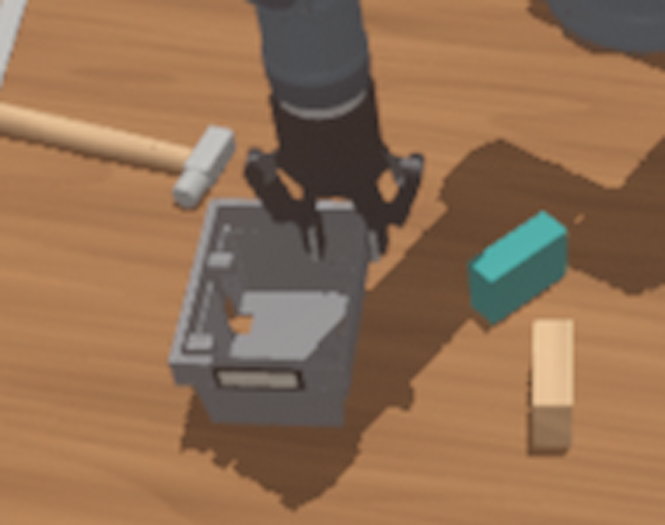

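View pics/top1z.png

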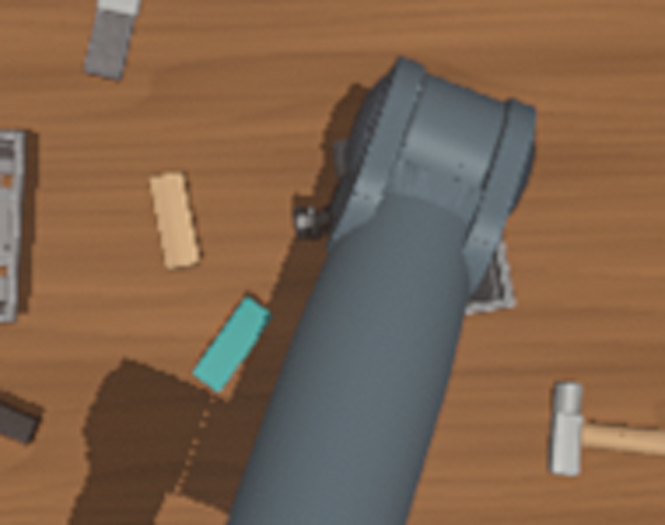

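The scene picture shows the fingers straddling the +y rim near its middle (zoom ~350,240). Descending and gripping.

Request:
carry_out --targets '[[[0.1,-0.2,8],0],[[0.2,-0.4,20],0],[[0.2,-0.4,34],0],[[0.2,-0.4,46],0],[[0.2,-0.4,56],0],[[0.2,-0.4,64],0],[[0.2,-0.4,69],0],[[0.2,-0.4,72],0],[[0.2,-0.4,73],0],[[0.2,-0.4,73],0]]'

```text
time: 3.5
tool_pos: [0.5551, -0.1652, 0.0676]
eef_rot: [3.134, 0.207, 0.002]
contact_force: [-0.0, -0.2, -0.2]
width: 0.0382
```

Request:
carry_out --targets '[[[0,0,0],0],[[0,0,0],0],[[0,0,0],0],[[0,0,0],0],[[0,0,0],0],[[0,0,0],0],[[0,0,0],0],[[0,0,0],0],[[0,0,0],0],[[0,0,0],0]]' --fingers 0 --force 90

```text
time: 4.33
tool_pos: [0.5564, -0.1661, 0.0701]
eef_rot: [3.131, 0.208, 0.007]
contact_force: [-1.4, 2.9, 10.7]
width: 0.0078
```

Run:
```python
from h import *
to((.5547,-.1648,.3),.133)
c=cam('scene'); P=cloud(c); print(rimfit(P,(.5575,-.231),.133,(.09,.11))[::2])
```

```text
t 4.33 pos [ 0.5564 -0.1661  0.0701] psi 0.1325 tilt 0.35 w 0.0078 F [-1.39  2.89 10.68] q [-0.4   0.48 -0.2   0.89 -0.    2.61]
shift [  -0.6   -0.5 -229.9] twist -0.03 or -0.03
(array([ 0.56025339, -0.23114023,  0.12517001]), np.float64(0.004596836331881736))
```

Request:
carry_out --targets '[[[0,0,-1],0],[[0,0,-3],0],[[0,0,-6],0],[[0,0,-11],0],[[0,0,-18],0],[[0,0,-26],0],[[0,0,-33],0],[[0,0,-38],0],[[0,0,-40],0],[[0,0,-40],0]]'

```text
time: 5.22
tool_pos: [0.5568, -0.1662, 0.111]
eef_rot: [3.13, 0.208, 0.009]
contact_force: [0.2, 0.5, -3.5]
width: 0.0074
```

Run:
```python
from h import *
to((.5547,-.1648,.3),.133)
c=cam('scene'); P=cloud(c); x,Q,e=rimfit(P,(.5575,-.231),.133,(.115,.16));print(x,e,len(Q))
A=np.c_[Q[:,:2]-x[:2],np.ones(len(Q))]; 
for i in range(4):
    k,*_=np.linalg.lstsq(A,Q[:,2],rcond=None); r=Q[:,2]-A@k; m=np.abs(r-np.median(r))<.006;A=A[m];Q=Q[m]
print(k,len(Q)); 
im=c['color'][100:270,120:310,::-1]
cv2.imwrite('pics/s2z.png',cv2.resize(im,None,fx=3.5,fy=3.5,interpolation=cv2.INTER_CUBIC))
```

```text
t 5.22 pos [ 0.5568 -0.1662  0.111 ] psi 0.1325 tilt 0.44 w 0.0074 F [ 0.22  0.47 -3.49] q [-0.4   0.44 -0.14  0.98 -0.    2.61]
shift [  -0.9   -0.7 -189. ] twist -0.03 or -0.03
[ 0.56152613 -0.23002455  0.12611497] 0.007268852032186367 1113
[-0.02388517  0.05964885  0.13647991] 437
```

View pics/s2z.png

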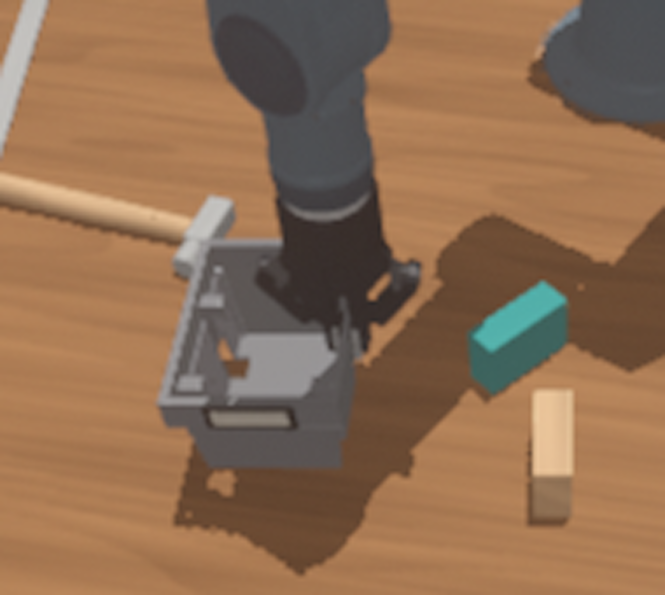

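Request:
carry_out --targets '[[[0,0,-4],0],[[0,0,-12],0],[[0,0,-25],0],[[0,0,-42],0],[[0,0,-60],0],[[0,0,-78],0],[[0,0,-95],0],[[0,0,-108],0],[[0,0,-116],0],[[0,0,-120],0]]' --fingers 0 --force 120

```text
time: 6.1
tool_pos: [0.5565, -0.1658, 0.2322]
eef_rot: [3.129, 0.208, 0.011]
contact_force: [0.1, -0.3, -3.4]
width: 0.0065
```

Run:
```python
from h import *
to((.557,-.06,.232),1.13)
```

```text
t 6.1 pos [ 0.5565 -0.1658  0.2322] psi 0.1325 tilt 0.52 w 0.0065 F [ 0.08 -0.28 -3.41] q [-0.4   0.38  0.09  1.27 -0.    2.61]
shift [  14.5 -104.8   -0.3] twist -57.15 or -57.15
```

Request:
carry_out --targets '[[[0.3,-2,0],-1.5],[[1,-8,0],-5],[[2.5,-18,0],-10],[[4,-30,0],-16],[[6,-44,0],-22.5],[[8,-58,0],-29],[[10,-72,0],-35.5],[[12,-84,0],-42],[[13.5,-95,0],-48],[[14.5,-105,0],-54]]'

```text
time: 6.93
tool_pos: [0.5561, -0.0587, 0.2304]
eef_rot: [2.688, 1.614, 0.003]
contact_force: [0.3, 0.4, -2.9]
width: 0.0062
```

Run:
```python
from h import *
to((.557,.06,.232),2.1)
```

```text
t 6.93 pos [ 0.5561 -0.0587  0.2304] psi 1.0818 tilt 0.39 w 0.0062 F [ 0.34  0.37 -2.92] q [-0.22  0.34  0.02  1.25 -0.    1.84]
shift [105.2 -55.   -2.1] twist -58.34 or -58.34
```

Request:
carry_out --targets '[[[10,-5,0],-5.5],[[21,-11,0],-11],[[32,-17,0],-17],[[43,-22,0],-23],[[54,-28,0],-29],[[65,-34,0],-35],[[76,-40,0],-41],[[87,-45,0],-47],[[97,-50,0],-53],[[105,-55,-2],-58]]'

```text
time: 7.77
tool_pos: [0.5558, 0.0606, 0.2302]
eef_rot: [1.56, 2.722, -0.005]
contact_force: [0.2, -0.3, -2.7]
width: 0.0064
```

Run:
```python
from h import *
to((.559,.151,.232),3.069)
```

```text
t 7.77 pos [0.5558 0.0606 0.2302] psi 2.1008 tilt 0.3 w 0.0064 F [ 0.24 -0.29 -2.7 ] q [-0.    0.34  0.03  1.25 -0.    1.04]
shift [76.4 48.5 -2.2] twist -55.48 or -55.48
```

Request:
carry_out --targets '[[[9,6,0],-6],[[19,12,0],-12.5],[[30,19,0],-19],[[40,25,0],-25.5],[[50,31,0],-32],[[58,37,0],-38],[[65,42,0],-44],[[71,45,-1],-49],[[75,47.5,-2],-53],[[76.4,48.5,-2],-55.5]]'

```text
time: 8.6
tool_pos: [0.5583, 0.1516, 0.2307]
eef_rot: [0.105, 3.14, -0.009]
contact_force: [-0.1, -0.2, -2.8]
width: 0.0065
```

Run:
```python
from h import *
to((.559,.151,.232),3.069)
for n in('top','scene'):
    c=cam(n);np.savez('/tmp/%s3.npz'%n,**c); save(c,n+'3')
    im=c['color'][120:290,140:330,::-1] if n=='top' else c['color'][130:300,260:450,::-1]
    cv2.imwrite('pics/%s3z.png'%n,cv2.resize(im,None,fx=3.5,fy=3.5,interpolation=cv2.INTER_CUBIC))
    P=cloud(c); x,Q,e=rimfit(P,(.571,.2163),-.0725,(.245,.285));print(n,x,e,len(Q),Q[:,2].mean())
```

```text
t 8.6 pos [0.5583 0.1516 0.2307] psi 3.0747 tilt 0.33 w 0.0065 F [-0.06 -0.22 -2.75] q [ 0.16  0.39  0.09  1.28 -0.01  0.23]
shift [-0.8 -0.6 -1.3] twist 0.33 or 0.33
top [ 0.57042417  0.21490909 -0.07835254] 0.007868061277605313 49 0.25609971593834113
scene [ 0.57469341  0.21647374 -0.0606186 ] 0.008680622952587728 1069 0.2575848930782044
```

View pics/scene3z.png

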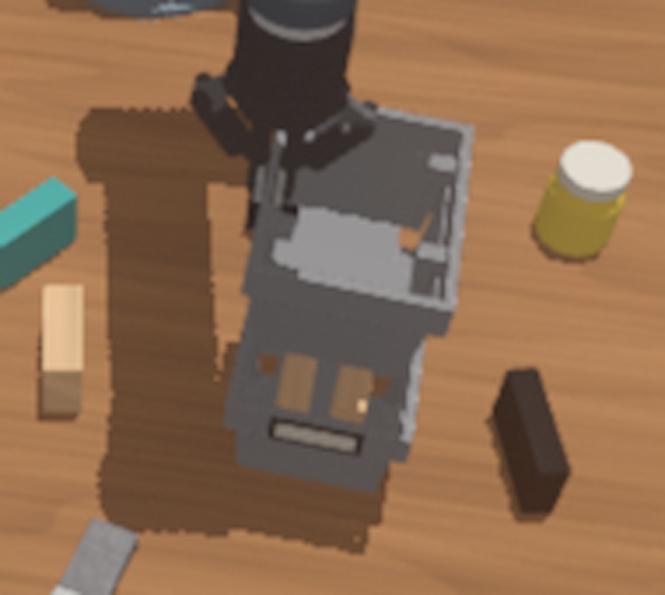

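View pics/top3z.png

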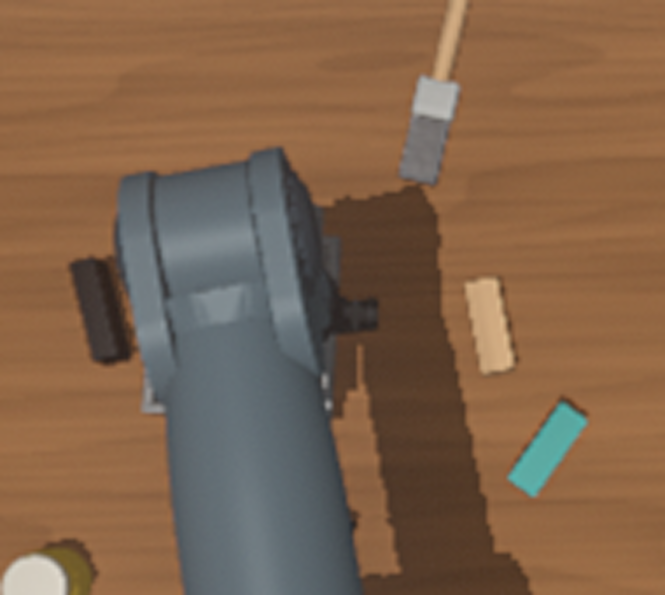

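```bash
cat >> h.py <<'E'
from scipy.spatial import cKDTree
def tote_model(step=.003):
    pts=[]
    def quad(a,b,c,d):
        a,b,c,d=map(np.array,(a,b,c,d)); n=max(2,int(max(np.linalg.norm(b-a),np.linalg.norm(d-c))/step)); m=max(2,int(np.linalg.norm(d-a)/step)+1)
        for t in np.linspace(0,1,n):
            p=a+(b-a)*t;q=d+(c-d)*t
            pts.append(p+(q-p)*np.linspace(0,1,m)[:,None])
    def ring(h0,z0,h1,z1):
        c0=[(h0[0]*i,h0[1]*j,z0) for i,j in((1,1),(-1,1),(-1,-1),(1,-1))]
        c1=[(h1[0]*i,h1[1]*j,z1) for i,j in((1,1),(-1,1),(-1,-1),(1,-1))]
        for k in range(4): quad(c0[k],c0[(k+1)%4],c1[(k+1)%4],c1[k])
    ring((.09,.07),.1,(.082,.062),.1); ring((.09,.07),.07,(.09,.07),.1); ring((.082,.062),.07,(.082,.062),.1)
    ring((.075,.055),0,(.083,.063),.07); ring((.071,.051),.004,(.082,.062),.07)
    quad((-.07,-.05,.004),(.07,-.05,.004),(.07,.05,.004),(-.07,.05,.004))
    return np.vstack(pts)
TM=tote_model(); TT=cKDTree(TM)
def fit6(P,col,c0,yaw0,z0,zmin,zmax):
    """returns x,y,z,yaw,tiltx,tilty"""
    g=col.max(-1).astype(int)-col.min(-1); v=col.mean(-1)
    m=~np.isnan(P[...,0])&(g<18)&(v>70)
    Q=P[m]; d=np.hypot(Q[:,0]-c0[0],Q[:,1]-c0[1]); Q=Q[(d<.13)&(Q[:,2]>zmin)&(Q[:,2]<zmax)]
    def loc(p):
        return R.from_euler('ZXY',[p[3],p[4],p[5]]).inv().apply(Q-p[:3])
    f=lambda p: TT.query(loc(p))[0]
    r=least_squares(f,[*c0,z0,yaw0,0,0],loss='soft_l1',f_scale=.003,x_scale=[.01,.01,.01,.1,.1,.1],diff_step=1e-3)
    return r.x,len(Q),np.median(f(r.x))
E
python3 - <<'E'
from h import *
np.set_printoptions(precision=4,suppress=True)
c=dict(np.load('/tmp/scene0.npz')); P=cloud(c)
print(fit6(P,c['color'],(.5575,-.231),.133,0,.02,.12))
print(fit6(P,c['color'],(.572,.2163),-.0725,0,.02,.12))
c=dict(np.load('/tmp/scene3.npz')); P=cloud(c)
x=fit6(P,c['color'],(.5725,.2163),3.069,.16,.15,.3);print(x)
E
```

```text
(array([ 0.5577, -0.2319,  0.0002,  0.1302, -0.0006,  0.0039]), 2013, np.float64(0.0017020922277365097))
(array([ 0.5715,  0.2162, -0.0001, -0.0762, -0.0004, -0.0005]), 1990, np.float64(0.0017042564354320272))
(array([0.5729, 0.2109, 0.1583, 3.0844, 0.0485, 0.0084]), 3555, np.float64(0.0016673754297142661))
```

Run:
```python
from h import *
to((.5558,.1549,.190),3.0557)
```

```text
t 8.7 pos [0.5583 0.1512 0.2306] psi 3.071 tilt 0.34 w 0.0063 F [ 0.51  0.07 -2.95] q [ 0.16  0.39  0.09  1.28 -0.01  0.23]
shift [ 2.8  3.7 40.6] twist 0.88 or 0.88
```

Request:
carry_out --targets '[[[0.5,0.5,2],0.2],[[1,1.2,6],0.4],[[1.5,2,12],0.6],[[2,3,19],0.8],[[2.8,3.5,26],0.9],[[2.8,3.5,33],0.9],[[2.8,3.5,38],0.9],[[2.8,3.5,40.6],0.9],[[2.8,3.5,40.6],0.9],[[2.8,3.5,40.6],0.9]]'

```text
time: 9.53
tool_pos: [0.5557, 0.1546, 0.19]
eef_rot: [0.136, 3.138, -0.009]
contact_force: [0.1, -0.5, -3.0]
width: 0.0065
```

Run:
```python
from h import *
np.set_printoptions(precision=4,suppress=True)
to((.5558,.1549,.157),3.0557)
c=cam('scene'); P=cloud(c); print(fit6(P,c['color'],(.5725,.2163),3.069,.118,.113,.3))
```

```text
t 9.53 pos [0.5557 0.1546 0.19  ] psi 3.0552 tilt 0.34 w 0.0065 F [ 0.14 -0.45 -3.01] q [ 0.16  0.4   0.    1.18 -0.01  0.25]
shift [-0.   0.5 33. ] twist -0.03 or -0.03
(array([0.5718, 0.213 , 0.1177, 3.0697, 0.0616, 0.008 ]), 3429, np.float64(0.001670583475325035))
```

Request:
carry_out --targets '[[[0,0,2],0],[[0,0,5],0],[[0,0,9],0],[[0,0,13],0],[[0,0,17],0],[[0,0,20],0],[[0,0,22],0],[[0,0,24],0],[[0,0,25],0],[[0,0,26],0]]'

```text
time: 10.42
tool_pos: [0.556, 0.1545, 0.1642]
eef_rot: [0.136, 3.138, -0.009]
contact_force: [-0.4, -0.3, -3.4]
width: 0.0061
```

Request:
carry_out --targets '[[[0,0,0.5],0],[[0,0,1],0],[[0,0,1.5],0],[[0,0,2],0],[[0,0,2.5],0],[[0,0,3],0],[[0,0,3.5],0],[[0,0,4],0],[[0,0,4],0],[[0,0,4],0]]'

```text
time: 11.25
tool_pos: [0.5568, 0.1545, 0.1615]
eef_rot: [0.136, 3.136, -0.008]
contact_force: [-1.7, -3.2, 6.4]
width: 0.0065
```

Run:
```python
from h import *
np.set_printoptions(precision=4,suppress=True)
to((.5558,.1549,.157),3.0557)
c=cam('scene'); P=cloud(c); print(fit6(P,c['color'],(.5725,.2163),3.069,.09,.113,.3))
im=c['color'][130:300,260:450,::-1]
cv2.imwrite('pics/s4z.png',cv2.resize(im,None,fx=3.5,fy=3.5,interpolation=cv2.INTER_CUBIC))
```

```text
t 11.25 pos [0.5568 0.1545 0.1615] psi 3.0551 tilt 0.34 w 0.0065 F [-1.72 -3.24  6.37] q [ 0.16  0.41 -0.05  1.11 -0.01  0.25]
shift [1.  0.3 4.5] twist -0.03 or -0.03
(array([ 0.5703,  0.2057,  0.1004,  3.0811,  0.177 , -0.0257]), 2182, np.float64(0.0019198364801203357))
```

View pics/s4z.png

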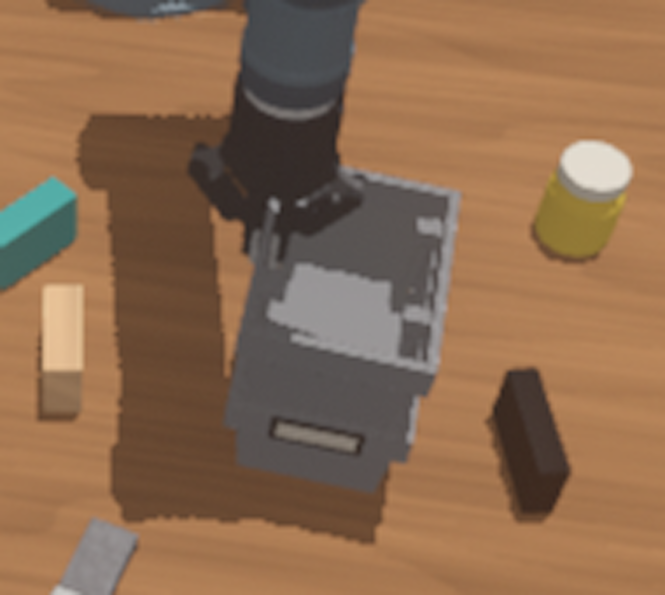

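Run:
```python
from h import *
np.set_printoptions(precision=4,suppress=True)
c=cam('scene'); P=cloud(c)
for zm in(.108,.118,.13): print(fit6(P,c['color'],(.572,.2145),3.069,.092,zm,.3))
```

```text
(array([ 0.5707,  0.2081,  0.0975,  3.0724,  0.1388, -0.0161]), 2289, np.float64(0.0018373632033254087))
(array([ 0.57  ,  0.2066,  0.1003,  3.0815,  0.1632, -0.0294]), 2081, np.float64(0.0019576046076184373))
(array([ 0.5717,  0.2005,  0.1079,  3.1289,  0.2473, -0.0446]), 1851, np.float64(0.002254653279356463))
```

Run:
```python
from h import *
np.set_printoptions(precision=4,suppress=True)
c=cam('scene'); P=cloud(c); np.savez('/tmp/scene5.npz',**c)
for zm in(.06,.09,.097): print(fit6(P,c['color'],(.572,.2145),3.069,.092,zm,.3))
# height profile along rows across the tote at several x
c2,s2=np.cos(-.0762),np.sin(-.0762)
d=P[...,:2]-np.array([.5715,.2162]); a=d[...,0]*c2+d[...,1]*s2; b=-d[...,0]*s2+d[...,1]*c2
z=P[...,2]
for lo,hi in((-.09,-.06),(-.06,-.03),(-.03,0),(0,.03),(.03,.06),(.06,.085)):
    out=[]
    for y0 in np.arange(-.08,.081,.01):
        m=(a>lo)&(a<hi)&(abs(b-y0)<.005)&(z>.02)
        out.append(round(float(np.nanpercentile(z[m],98)),3) if m.sum()>2 else None)
    print(lo,out)
# floor plane
m=(abs(a)<.05)&(abs(b)<.04)&(z>.08)&(z<.125)&(c['color'].mean(-1)>120); Q=P[m]; A=np.c_[a[m],b[m],np.ones(m.sum())]
k=np.linalg.lstsq(A,Q[:,2],rcond=None)[0]; print('floor',m.sum(),k)
```

```text
(array([0.5755, 0.2147, 0.0893, 3.0837, 0.04  , 0.0222]), 3783, np.float64(0.0019803711686559116))
(array([0.5752, 0.2145, 0.0901, 3.0808, 0.0431, 0.0252]), 3521, np.float64(0.0018562410384077778))
(array([0.5752, 0.2118, 0.093 , 3.0867, 0.0846, 0.0301]), 2717, np.float64(0.0018631099458146557))
-0.09 [None, 0.666, 0.666, 0.663, 0.665, 0.665, 0.141, 0.19, 0.19, 0.189, 0.189, 0.188, 0.186, 0.188, 0.188, 0.189, None]
-0.06 [0.666, 0.666, 0.663, 0.662, 0.666, 0.665, 0.663, 0.097, 0.097, 0.097, 0.096, 0.095, 0.096, 0.177, 0.178, 0.19, None]
-0.03 [0.661, 0.654, 0.654, 0.654, 0.659, 0.66, 0.659, 0.647, 0.622, 0.096, 0.096, 0.095, 0.094, 0.108, 0.184, 0.189, None]
0 [0.653, 0.652, 0.651, 0.649, 0.649, 0.65, 0.651, 0.65, 0.619, 0.096, 0.095, 0.094, 0.094, 0.176, 0.184, 0.189, None]
0.03 [0.639, 0.629, 0.625, 0.621, 0.614, 0.495, 0.615, None, None, None, None, None, None, 0.177, 0.185, 0.189, None]
0.06 [None, 0.193, 0.194, 0.19, 0.19, 0.19, 0.189, 0.19, 0.173, 0.188, 0.169, 0.168, 0.166, 0.186, 0.186, 0.189, None]
floor 431 [ 0.0201 -0.0398  0.0938]
```

Request:
carry_out --targets '[[[0.5,0,0.5],0],[[0.8,0,1],0],[[1,0,1.5],0],[[1,0,2],0],[[1,0,2.5],0],[[1,0,3],0],[[1,0,3],0],[[1,0,3],0],[[1,0,3],0],[[1,0,3],0]]'

```text
time: 12.23
tool_pos: [0.557, 0.1553, 0.1604]
eef_rot: [0.135, 3.132, -0.004]
contact_force: [-2.5, -3.7, 11.1]
width: 0.0063
```

```bash
cat > fl.py <<'E'
from h import *
np.set_printoptions(precision=4,suppress=True)
to((.5558,.1549,.157),3.0557)
c=cam('scene'); P=cloud(c)
print(fit6(P,c['color'],(.572,.2145),3.069,.092,.06,.3),fit6(P,c['color'],(.572,.2145),3.069,.092,.102,.3))
c2,s2=np.cos(-.0762),np.sin(-.0762)
d=P[...,:2]-np.array([.5715,.2162]); a=d[...,0]*c2+d[...,1]*s2; b=-d[...,0]*s2+d[...,1]*c2
z=P[...,2]
m=(abs(a)<.05)&(abs(b)<.04)&(z>.08)&(z<.125)&(c['color'].mean(-1)>120); Q=P[m]; A=np.c_[a[m],b[m],np.ones(m.sum())]
k=np.linalg.lstsq(A,Q[:,2],rcond=None)[0]; print('floor',m.sum(),k)
E
python3 fl.py
```

```text
t 12.23 pos [0.557  0.1553 0.1604] psi 3.0553 tilt 0.39 w 0.0063 F [-2.52 -3.66 11.12] q [ 0.16  0.41 -0.06  1.1  -0.    0.25]
shift [ 1.2 -0.5  3.4] twist -0.02 or -0.02
(array([0.576 , 0.2161, 0.0889, 3.0964, 0.0359, 0.0177]), 3762, np.float64(0.0020368484302241336)) (array([ 0.5716,  0.2094,  0.0971,  3.0712,  0.1327, -0.0039]), 2435, np.float64(0.0017817394458303803))
floor 440 [ 0.0047 -0.0307  0.093 ]
```

Request:
carry_out --targets '[[[0.5,0,0.8],0],[[0.8,0,1.5],0],[[1,0,2],0],[[1,0,2.5],0],[[1,0,3],0],[[1,0,3.5],0],[[1,0,4],0],[[1,0,4],0],[[1,0,4],0],[[1,0,4],0]]'

```text
time: 13.12
tool_pos: [0.5576, 0.1555, 0.1598]
eef_rot: [0.135, 3.128, -0.001]
contact_force: [-3.6, -6.9, 17.3]
width: 0.0066
```

```bash
python3 fl.py
```

```text
t 13.12 pos [0.5576 0.1555 0.1598] psi 3.0554 tilt 0.64 w 0.0066 F [-3.59 -6.88 17.31] q [ 0.16  0.4  -0.07  1.09 -0.    0.25]
shift [ 1.8 -0.8  2.8] twist -0.02 or -0.02
(array([0.5762, 0.2167, 0.0886, 3.0924, 0.0311, 0.0207]), 3751, np.float64(0.00203513429075518)) (array([ 0.5721,  0.2101,  0.0961,  3.0786,  0.123 , -0.0025]), 2442, np.float64(0.0017752041683887394))
floor 435 [-0.0008 -0.029   0.0926]
```

Request:
carry_out --targets '[[[0,0,0],0],[[0,0,0],0],[[0,0,0],0],[[0,0,0],0],[[0,0,0],0],[[0,0,0],0],[[0,0,0],0],[[0,0,0],0],[[0,0,0],0],[[0,0,0],0]]' --fingers 40

```text
time: 14.0
tool_pos: [0.5576, 0.1555, 0.1597]
eef_rot: [0.135, 3.128, -0.001]
contact_force: [-0.3, 0.4, 0.0]
width: 0.0343
```

```bash
python3 fl.py; python3 -c "
from h import *
c=cam('scene'); im=c['color'][130:300,260:450,::-1]
cv2.imwrite('pics/s6z.png',cv2.resize(im,None,fx=3.5,fy=3.5,interpolation=cv2.INTER_CUBIC))"
```

```text
t 14.0 pos [0.5576 0.1555 0.1597] psi 3.0554 tilt 0.63 w 0.0343 F [-0.26  0.37  0.03] q [ 0.16  0.4  -0.07  1.09 -0.    0.25]
shift [ 1.7 -0.7  2.7] twist -0.02 or -0.02
(array([ 0.5767,  0.2163,  0.0876,  3.0789, -0.0016,  0.0251]), 3730, np.float64(0.002038300954264721)) (array([ 0.5717,  0.2097,  0.0972,  3.0782,  0.1087, -0.0194]), 2380, np.float64(0.0018962288388576604))
floor 436 [0.0106 0.0032 0.0915]
```

View pics/s6z.png

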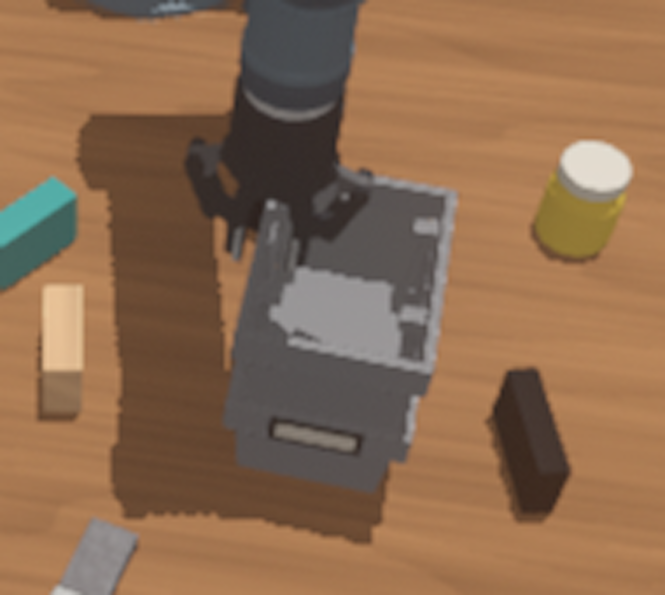

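The tote is released: its floor is level at 91.5 mm (expected 92), fingers open on both sides of the rim. Backing out upward.

Request:
carry_out --targets '[[[0,0,-3],0],[[0,0,-9],0],[[0,0,-18],0],[[0,0,-30],0],[[0,0,-44],0],[[0,0,-58],0],[[0,0,-70],0],[[0,0,-80],0],[[0,0,-86],0],[[0,0,-88],0]]'

```text
time: 14.93
tool_pos: [0.5574, 0.1557, 0.2495]
eef_rot: [0.135, 3.125, -0.0]
contact_force: [-0.4, 0.3, 0.4]
width: 0.0338
```

```bash
python3 -c "
from h import *
to((.5705,.0015,.15),3.307)"
```

```text
t 14.93 pos [0.5574 0.1557 0.2495] psi 3.0555 tilt 0.79 w 0.0338 F [-0.4   0.35  0.43] q [ 0.16  0.37  0.12  1.3  -0.    0.25]
shift [ -25.  -152.6   99.8] twist -14.41 or -14.41
```

Request:
carry_out --targets '[[[-2,-12,0],-2],[[-5,-32,0],-4],[[-9,-55,0],-6],[[-13,-80,2],-8],[[-17,-104,15],-10],[[-20,-125,35],-12],[[-23,-140,58],-13],[[-25,-150,80],-14],[[-25,-152.6,93],-14.4],[[-25,-152.6,99.8],-14.4]]' --fingers 80

```text
time: 15.77
tool_pos: [0.5685, 0.0006, 0.1471]
eef_rot: [-0.256, 3.122, -0.002]
contact_force: [0.0, 0.1, -1.7]
width: 0.0686
```

Run:
```python
from h import *
np.set_printoptions(precision=4,suppress=True)
for n in('top','scene'):
    c=cam(n); P=cloud(c); save(c,n+'7')
    im=c['color'][130:300,140:330,::-1] if n=='top' else c['color'][130:300,220:410,::-1]
    cv2.imwrite('pics/%s7z.png'%n,cv2.resize(im,None,fx=3.5,fy=3.5,interpolation=cv2.INTER_CUBIC))
    if n=='top': print(rimfit(P,(.572,.2163),-.07,(.175,.205))[::2])
    print(fit6(P,c['color'],(.573,.2163),3.069,.088,.105,.2))
    print(fit6(P,c['color'],(.573,.2163),3.069,.088,.07,.2))
    print(boxfit(P,(.5705,0.0015),.06,(.045,.064)))
to((.5705,.0015,.044),3.307)
```

```text
(array([ 0.5696,  0.2161, -0.0825]), np.float64(0.0045891438915921096))
(array([ 0.5699,  0.216 ,  0.0889,  3.062 , -0.0006,  0.0014]), 1067, np.float64(0.0018919299623074723))
(array([ 0.569 ,  0.2116,  0.0872,  3.0621,  0.025 , -0.0038]), 2428, np.float64(0.0023248863107836314))
(((0.0, 0.0), (0.0, 0.0), 0.0), 0, array([nan, nan, nan]))
(array([ 0.5728,  0.2167,  0.0881,  3.0592, -0.0019, -0.0019]), 2686, np.float64(0.0016798073210468473))
(array([ 0.5758,  0.2166,  0.0872,  3.0702, -0.0042,  0.0155]), 4091, np.float64(0.0019589295879075233))
(((573.2732543945312, 1.850046157836914), (90.22055053710938, 29.203798294067383), 10.342660903930664), 299, array([0.577 , 0.0023, 0.0581]))
t 15.87 pos [0.569  0.0016 0.1483] psi -2.9769 tilt 0.57 w 0.0684 F [ 0.02  0.03 -0.1 ] q [-0.11  0.39 -0.11  1.05  0.   -0.27]
shift [ -0.4  -0.2 104.3] twist -0.04 or -360.04h.py:32: RuntimeWarning: Mean of empty slice.
  Q=P[m]; return cv2.minAreaRect(Q[:,:2].astype(np.float32)*1000),len(Q),Q.mean(0)
  ret = um.true_divide(
```

View pics/scene7z.png

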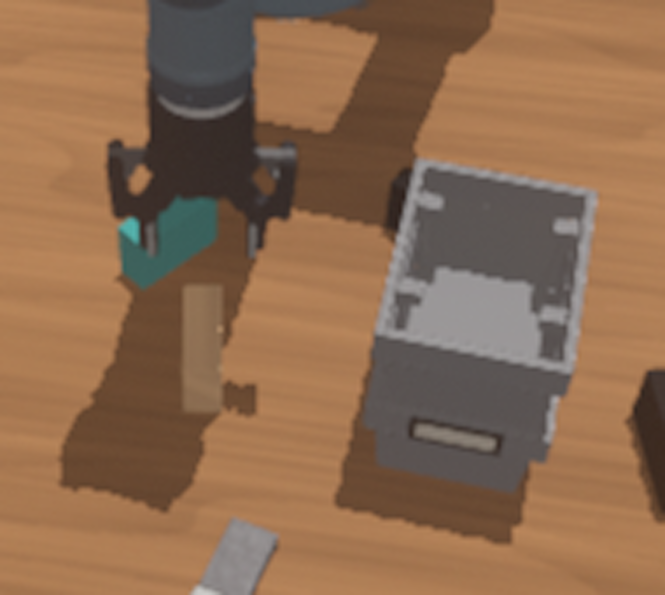

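View pics/top7z.png

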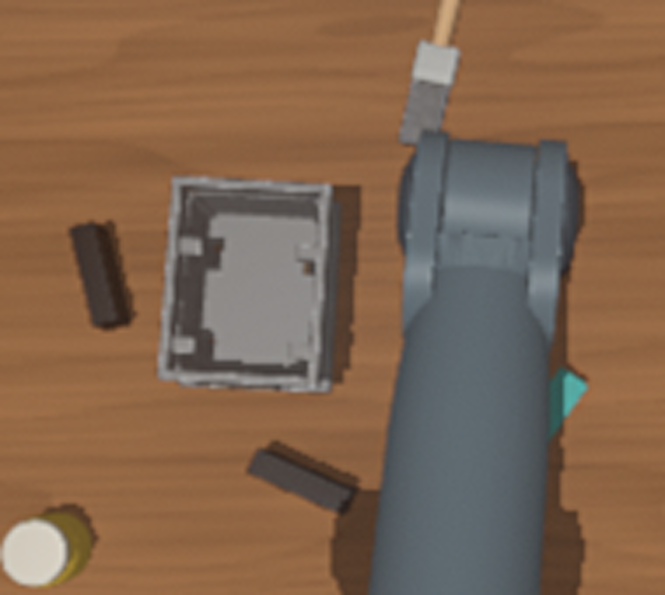

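Request:
carry_out --targets '[[[-1,0,8],0],[[-1,0,22],0],[[-1,0,40],0],[[-1,0,58],0],[[-1,0,76],0],[[-1,0,92],0],[[-1,0,105],0],[[-1,0,114],0],[[-1,0,119],0],[[-1,0,121],0]]' --force 50

```text
time: 16.7
tool_pos: [0.5713, 0.0021, 0.0271]
eef_rot: [-0.258, 3.121, -0.002]
contact_force: [-1.3, -0.5, 0.4]
width: 0.0684
```

Request:
carry_out --targets '[[[0,0,0],0],[[0,0,0],0],[[0,0,0],0],[[0,0,0],0],[[0,0,0],0],[[0,0,0],0],[[0,0,0],0],[[0,0,0],0],[[0,0,0],0],[[0,0,0],0]]' --fingers 0 --force 50

```text
time: 17.53
tool_pos: [0.5724, 0.002, 0.0281]
eef_rot: [-0.258, 3.119, -0.002]
contact_force: [-0.5, -0.1, 7.9]
width: 0.0311
```

Request:
carry_out --targets '[[[0,0,-3],0],[[0,0,-10],0],[[0,0,-25],0],[[0,0,-45],0],[[0,0,-70],0],[[0,0,-100],0],[[0,0,-130],0],[[0,0,-155],0],[[0,0,-175],0],[[0,0,-185],0]]'

```text
time: 18.37
tool_pos: [0.5711, 0.002, 0.2164]
eef_rot: [-0.258, 3.115, -0.003]
contact_force: [1.1, 0.2, -0.6]
width: 0.0312
```

Run:
```python
from h import *
to((.5715,.2165,.235),3.061)
c=cam('scene'); save(c,'scene8')
im=c['color'][80:250,220:410,::-1]
cv2.imwrite('pics/s8z.png',cv2.resize(im,None,fx=3.5,fy=3.5,interpolation=cv2.INTER_CUBIC))
```

```text
t 18.37 pos [0.5711 0.002  0.2164] psi -2.9764 tilt 0.92 w 0.0312 F [ 1.12  0.18 -0.55] q [-0.11  0.36  0.02  1.21  0.   -0.27]
shift [-35.9 211.5 -18.8] twist 14.09 or -345.91
```

View pics/s8z.png

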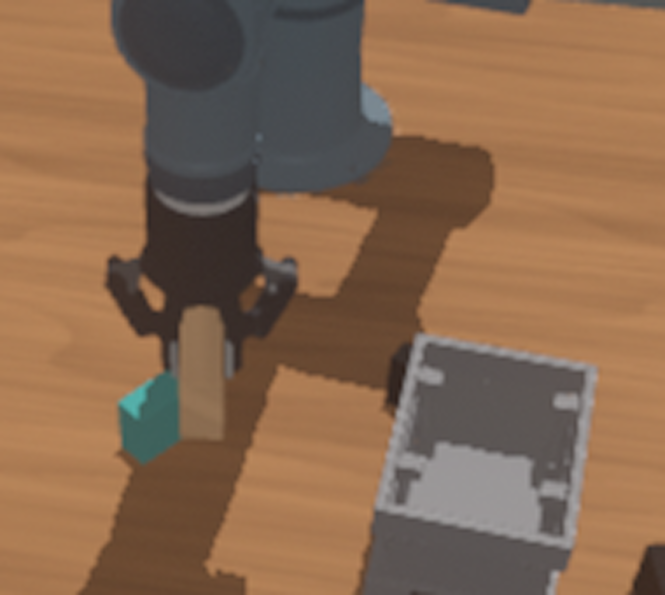

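Request:
carry_out --targets '[[[0,0,-8],0],[[-1,8,-18],1],[[-5,28,-25],3],[[-10,56,-29],5],[[-15,86,-29],7],[[-20,116,-29],9],[[-25,146,-29],11],[[-29,173,-29],12.5],[[-33,194,-29],13.5],[[-35,206,-29],14]]'

```text
time: 19.25
tool_pos: [0.5706, 0.2133, 0.2441]
eef_rot: [0.121, 3.125, -0.001]
contact_force: [1.2, -0.9, -0.5]
width: 0.0314
```

Request:
carry_out --targets '[[[0,2,0],0],[[0,4,0],0],[[0,5,0],0],[[0,5,0],0],[[0,5,0],0],[[0,5,0],0],[[0,5,0],0],[[0,5,0],0],[[0,5,0],0],[[0,5,0],0]]'

```text
time: 20.08
tool_pos: [0.571, 0.2182, 0.2442]
eef_rot: [0.121, 3.125, -0.001]
contact_force: [-0.3, 0.2, -0.8]
width: 0.0313
```

Run:
```python
from h import *
to((.5715,.2165,.122),3.061)
c=cam('scene'); save(c,'scene9')
im=c['color'][100:270,260:450,::-1]
cv2.imwrite('pics/s9z.png',cv2.resize(im,None,fx=3.5,fy=3.5,interpolation=cv2.INTER_CUBIC))
```

```text
t 20.08 pos [0.571  0.2182 0.2442] psi 3.064 tilt 0.82 w 0.0313 F [-0.28  0.22 -0.77] q [ 0.26  0.44  0.21  1.33 -0.    0.34]
shift [  1.1  -1.6 122.2] twist 0.17 or 0.17
```

View pics/s9z.png

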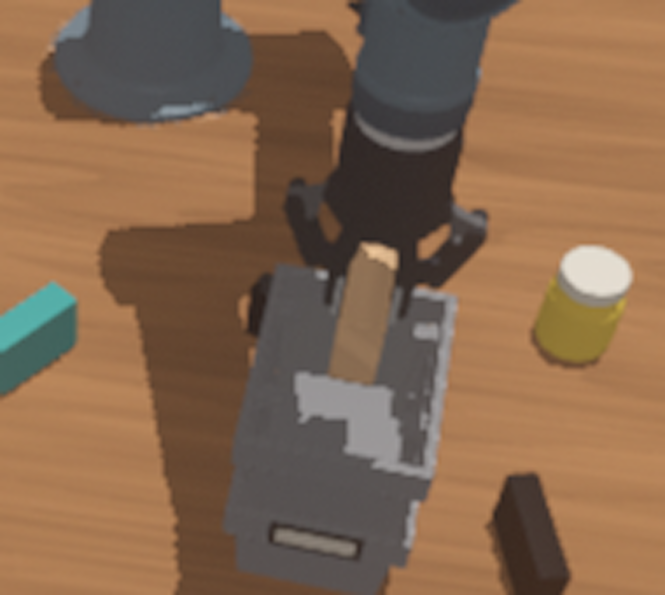

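Run:
```python
from h import *
c=cam('scene'); P=cloud(c); s=env.read_state(); M=R.from_rotvec(s['eef_rot']).as_matrix()
L=(P-s['tool_pos'])@M
for z0 in range(-130,20,10):
    m=(L[...,2]*1000>z0)&(L[...,2]*1000<z0+10)&(abs(L[...,0])<.05)&(abs(L[...,1])<.1)
    if m.sum()>3: print(z0,m.sum(),(np.percentile(L[m][:,1],[1,99])*1000).round(), (np.percentile(L[m][:,0],[1,99])*1000).round())
```

```text
-130 18 [-38.  37.] [-39.  -4.]
-120 54 [-41.  40.] [-14.   5.]
-110 222 [-63.  62.] [-22.   9.]
-100 202 [-65.  64.] [-22.   9.]
-90 130 [-63.  62.] [-20.  -5.]
-80 121 [-58.  56.] [-20.   6.]
-70 79 [-55.  54.] [-20.  10.]
-60 138 [-50.  48.] [-16.  11.]
-50 66 [-45.  45.] [-16.   1.]
-40 251 [-25.  26.] [-45.  32.]
-30 151 [-28.  28.] [-47.  28.]
-20 67 [-28.  28.] [-46.  -5.]
-10 58 [-26.  25.] [-46.  -6.]
0 37 [-16.  15.] [-47. -41.]
10 30 [-15.  14.] [-47. -41.]
```

Run:
```python
from h import *
to((.5575,.2175,.122),3.061)
```

```text
t 20.18 pos [0.571  0.2183 0.2442] psi 3.0642 tilt 0.82 w 0.0316 F [ 0.24  0.42 -1.23] q [ 0.26  0.44  0.21  1.33 -0.    0.34]
shift [ 15.1  -1.9 122. ] twist 0.18 or 0.18
```

Request:
carry_out --targets '[[[5,-1,0],0],[[10,-1.5,3],0],[[15,-1.9,10],0.2],[[15,-1.9,22],0.2],[[15,-1.9,38],0.2],[[15,-1.9,55],0.2],[[15,-1.9,72],0.2],[[15,-1.9,88],0.2],[[15,-1.9,98],0.2],[[15,-1.9,104],0.2]]'

```text
time: 21.02
tool_pos: [0.5559, 0.2172, 0.1383]
eef_rot: [0.126, 3.127, -0.002]
contact_force: [-0.5, 0.2, -0.8]
width: 0.0313
```

Run:
```python
from h import *
to((.5575,.2175,.120),3.061)
c=cam('scene'); save(c,'scene10')
im=c['color'][100:270,260:450,::-1]
cv2.imwrite('pics/s10z.png',cv2.resize(im,None,fx=3.5,fy=3.5,interpolation=cv2.INTER_CUBIC))
```

```text
t 21.02 pos [0.5559 0.2172 0.1383] psi 3.0608 tilt 0.67 w 0.0313 F [-0.52  0.19 -0.84] q [ 0.27  0.45 -0.05  1.06 -0.    0.35]
shift [-1.3  0.5 18.3] twist -0.01 or -0.01
```

View pics/s10z.png

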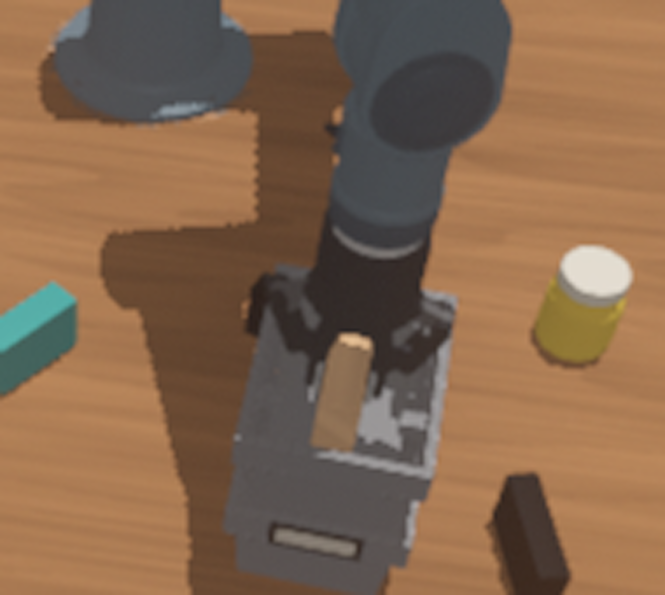

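Centred in the tote with free space on both sides (fingers ~320,370 and 380,380), no contact force. Lowering slowly.

Request:
carry_out --targets '[[[-0.5,0.2,2],0],[[-1,0.4,5],0],[[-1.3,0.5,8],0],[[-1.3,0.5,10.5],0],[[-1.3,0.5,12.5],0],[[-1.3,0.5,14],0],[[-1.3,0.5,15],0],[[-1.3,0.5,16],0],[[-1.3,0.5,17],0],[[-1.3,0.5,17.5],0]]'

```text
time: 21.9
tool_pos: [0.5574, 0.2175, 0.1203]
eef_rot: [0.126, 3.128, -0.002]
contact_force: [-0.5, -1.4, 0.7]
width: 0.0313
```

Request:
carry_out --targets '[[[0,0,0.3],0],[[0,0,0.6],0],[[0,0,0.9],0],[[0,0,1.2],0],[[0,0,1.5],0],[[0,0,1.5],0],[[0,0,1.5],0],[[0,0,1.5],0],[[0,0,1.5],0],[[0,0,1.5],0]]'

```text
time: 22.73
tool_pos: [0.5575, 0.2175, 0.1202]
eef_rot: [0.126, 3.127, -0.002]
contact_force: [-3.2, -1.3, 8.8]
width: 0.0314
```

Request:
carry_out --targets '[[[0,0,0],0],[[0,0,0],0],[[0,0,0],0],[[0,0,0],0],[[0,0,0],0],[[0,0,0],0],[[0,0,0],0],[[0,0,0],0],[[0,0,0],0],[[0,0,0],0]]' --fingers 46

```text
time: 23.57
tool_pos: [0.5575, 0.2175, 0.1202]
eef_rot: [0.126, 3.127, -0.002]
contact_force: [-0.1, -0.2, 0.3]
width: 0.0389
```

Request:
carry_out --targets '[[[0,0,-2],0],[[0,0,-6],0],[[0,0,-12],0],[[0,0,-20],0],[[0,0,-30],0],[[0,0,-42],0],[[0,0,-55],0],[[0,0,-68],0],[[0,0,-80],0],[[0,0,-90],0]]'

```text
time: 24.4
tool_pos: [0.557, 0.2179, 0.2125]
eef_rot: [0.126, 3.125, -0.001]
contact_force: [0.7, 0.6, -0.1]
width: 0.0393
```

Run:
```python
from h import *
to((.56,0.0,.25),3.061)
```

```text
t 24.4 pos [0.557  0.2179 0.2125] psi 3.0608 tilt 0.83 w 0.0393 F [ 0.7   0.64 -0.11] q [ 0.27  0.42  0.09  1.23 -0.    0.35]
shift [ -21.1 -216.9  -37.2] twist -0.01 or -0.01
```

Request:
carry_out --targets '[[[0,0,-10],0],[[0,0,-25],0],[[0,-5,-38],0],[[-2,-25,-40],0],[[-5,-55,-40],0],[[-8,-90,-40],0],[[-12,-125,-40],0],[[-15,-160,-40],0],[[-18,-190,-40],0],[[-20,-205,-40],0]]'

```text
time: 25.23
tool_pos: [0.5598, 0.0085, 0.2537]
eef_rot: [0.131, 3.124, -0.003]
contact_force: [0.1, 1.1, 0.3]
width: 0.0394
```

Run:
```python
from h import *
np.set_printoptions(precision=4,suppress=True)
to((.56,0.0,.25),3.061)
for n in('top','scene'):
    c=cam(n); P=cloud(c); save(c,n+'11')
    im=c['color'][130:300,100:290,::-1] if n=='top' else c['color'][120:290,260:450,::-1]
    cv2.imwrite('pics/%s11z.png'%n,cv2.resize(im,None,fx=3.5,fy=3.5,interpolation=cv2.INTER_CUBIC))
    print(fit6(P,c['color'],(.572,.2163),3.069,.088,.105,.2))
    print(boxfit(P,(.5585,.2165),.05,(.14,.162)))
```

```text
t 25.23 pos [0.5598 0.0085 0.2537] psi 3.0578 tilt 0.88 w 0.0394 F [0.05 1.14 0.28] q [-0.1   0.33  0.07  1.29 -0.   -0.01]
shift [-0.9 -8.5  3.7] twist -0.19 or -0.19
(array([ 0.5696,  0.2155,  0.0889,  3.0634,  0.0095, -0.0012]), 1058, np.float64(0.0018284768586401432))
(((555.170166015625, 216.94419860839844), (32.93401336669922, 89.07572937011719), 85.0153579711914), 293, array([0.554 , 0.2168, 0.1505]))
(array([ 0.5728,  0.2165,  0.0878,  3.0637, -0.0017, -0.0001]), 2569, np.float64(0.001688012111117682))
(((558.5292358398438, 216.93215942382812), (32.00859832763672, 93.80719757080078), 85.334228515625), 337, array([0.562 , 0.2167, 0.1506]))
```

View pics/scene11z.png

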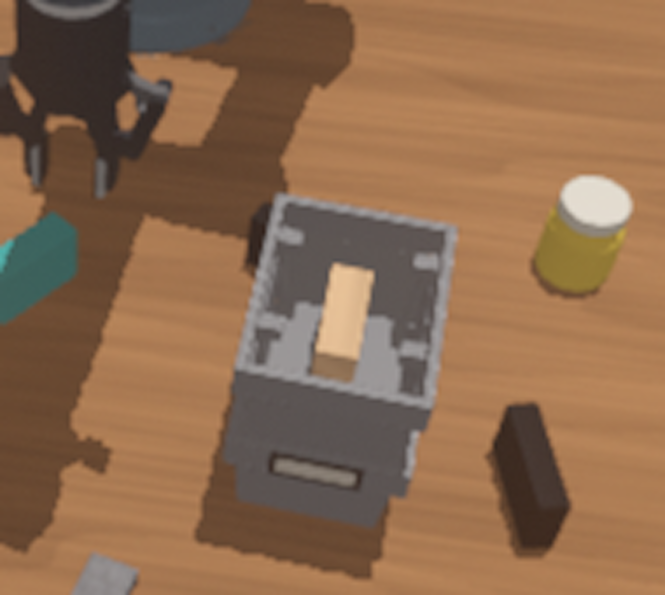

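View pics/top11.png

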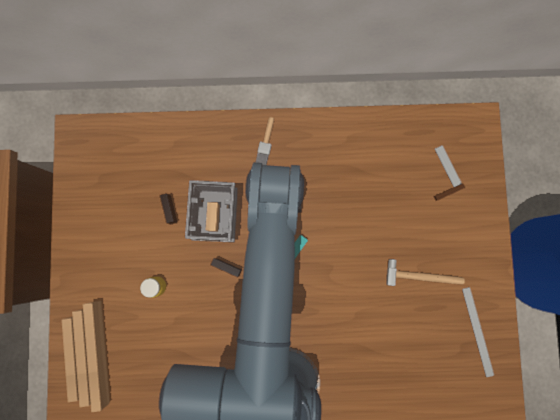

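The board stands in the upper tote, which sits level at 88 mm on the full tote. The robot is clear of everything and the bystanders are in place, so I'm handing in.

```bash
python3 -c "
from h import *
print(env.job_done())"
```

```text
the job is handed in; nothing more can be done
None
```

The job is done and handed in at about 25 s. I pinched the empty tote by its +y rim, turned it half a turn and set it on the full tote's ledges before letting go. I then set the last board down in the upper tote, moved the arm clear and handed in. No verdict is given, so this rests on my last pictures.

**Final checks:**
- **Upper tote:** its underside is 88–89 mm above the bench. In the scene camera it is within about 2 mm of the full tote's starting centre and level within about 0.002 rad. Its card end faces the opposite way to the full tote's.
- **Last board:** it stands upright on the upper tote's floor, with its top at about 0.150 m. It is about 14 mm off the tote's centre lengthways, which I chose so the gripper would clear the ledges.
- **Bystanders:** the jar, brush and hammer look unmoved in the top picture.

**What disagreed or went unmeasured:**
- **Cameras:** the two cameras differ by 3–4 mm in x throughout, including in the starting pictures. The top camera's tilt reading for the upper tote was also larger (0.0095 rad), still inside the limit.
- **Fits:** while the gripper hid part of the upper tote, some pose fits gave wrong tilts. I relied on the floor plane instead, and clean fits after letting go confirmed it.
- **Full tote and its boards:** I did not measure the full tote again on its own. The upper tote hides the packed boards, but its height shows it is not resting on them.

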